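# Stand the bottle up in the row, then click the camera slide into its notch and hold it

## Robot

A 6-joint arm with a two-finger parallel gripper is mounted at the origin on the work surface. World frame = base frame: x ahead of the robot, y to its left, z up, the work surface at z = 0. Lengths are in m, angles in rad, forces in N, time in s.
With the tool pointing down it reaches from about 0.35 to 0.975 m from the base axis. Payload 4.9 kg.
Tool frame: the origin (TCP) lies midway between the tips of the shut fingers; the grasp point (between the pads) lies 19 mm behind it; z points along the fingers, y is the line along which they close (so a half turn about z gives the same grasp; the last joint's range is limited). The gripper opens to 85 mm and grips with 20 to 120 N. Pads are 22 mm wide; open, the fingers measure 114 mm over their backs; the gripper's body (76 mm by 85 mm) begins 54 mm behind the grasp point. The pads swing forward as they close: fully open they stand 13 mm farther back than shut.
Start: joints at [-1.346, 0.053, 1.613, -0, 1.476, -0.119], TCP at [0.211, -0.588, 0.231] pointing down, gripper open.
Joint ranges: [-3.01, 3.01], [-1.01, 2.22], [0.06, 2.58], [-1.02, 4.17], [0.09, 2.62], [-3.14, 3.14]. Speed limits (rad/s): [2.57, 2.57, 3.14, 3.14, 3.14, 3.14].

## Interface

Orientations are given as a unit quaternion [w, x, y, z].
In Python, from plant import manip, cams, job_done gives the robot as it stands (manip), with the cameras (cams) and the job as plain functions.
- The arm moves only by the shell command python3 shift.py 'ROWS'. ROWS is a JSON list of rows, 1 to 5 of them, each an object with the fields jaw (the opening from 0.0 (shut) to 1.0 (fully open)), trans (a list: dx, dy, dz in shares of the most that a row can go, 1 being 62.5 mm), turn_vec (a list: a rotation vector rx, ry, rz in shares of 2 pi rad (1.0 is 2 pi rad)); a field left out counts as zero (the opening has to be given); each row shifts and turns the commanded pose from where the row before left it, along the tool's axes as they then stand; what a row does not reach is not made up. A row lasts 1/8 s, in which the tool goes at most 0.0625 m and 0.188 rad, less where a joint would pass 70% of its speed; a pose out of reach is approached as far as the arm can. The fingers move at their own pace and stop on an object; the grip force is fixed at half the most. Time passes only in rows, so rows that do not move let the fingers close. It prints the time, the measured TCP pose, the force, the opening and the grip force at its end. A shift or turn number past 1, either way, is cut back to 1. Input that does not fit is refused with a message, and nothing moves.
- manip.state(): the state, without advancing time (a new reading comes with each control period).
- cams.grab_frame(name): name is "scene" or "top" or "wrist"; returns the picture (384x512x3 uint8, red, green, blue); there is no depth.
- cams.camera_params(name): a dict with "intrinsics" (3x3 intrinsics, pixels), "xyz" and "orientation" of the camera in the world. Camera axes: x right, y down, z forward; pixel columns grow to the right and rows downward; lengths in m; the calibration is good to about 2 mm. A picture is of the moment at which its call begins: read the wrist's pose just before it. camera_params takes no time and is no camera call; for the wrist camera it gives the pose at the moment of the call.
- job_done(): hands the job in; it is judged then, once.
The state is a dict: "time": time; "joint_pos": joint angles; "joint_vel": joint speeds; "joint_efforts": joint torques, N m; "tool_pos": TCP position; "tool_rot": TCP orientation; "contact_force": force on the tool from outside, world axes, zero at the start; "ft_torque": the same for the moment, N m; "gripper_width": opening from 0.0 (shut) to 1.0 (fully open); "grasp_force": force on a finger pad.
Only numpy, scipy, OpenCV 4.12 (cv2) and the standard library are available. Lean on these libraries where they do the work, as an engineer would, in place of code of your own. Each camera call takes 0.05 s, during which the arm holds its last target. There are 200 camera calls.

## Task

We are about to photograph the row of materials on the dental bench: stand the tipped bottle upright in its tray between the two jars and let go of it, leaving the jars and the other things on the bench where they are. Then take the camera carriage by its black grip block and slide it gently along its rail until you feel the spring ball click into the notch of the steel clip, without running on past the clip. Finish there: keep gripping the block, holding the camera still at the notch for the shot, and do not let go.

Things in the scene. Friction and masses are not known exactly. Their poses are not given: they have to be found in the camera images.
- lane: fixed shallow tray, 74 mm wide (x) and 344 mm long (y, the row's direction); grey floor 4 mm above the bench, inner width 66 mm, aluminium rims 8 mm above the bench. Origin: centre of its underside, z up. Its position and yaw vary.
- bottle: white round bottle, 36 mm diameter body 52 mm tall, then a black cap 22 mm in diameter from 52 to 74 mm; about 70 g. Origin: centre of its base; own z axis runs from the base to the cap. It starts lying on its side in the tray, roughly along the row, its axis 18 mm above the tray floor. Let go less than about 20 degrees from upright with its base edge on the floor, it rocks upright.
- jar_a: amber jar with a white lid, 48 mm diameter, 42 mm tall, standing in the tray near one end of the row (which end varies). Origin: centre of its base. Leave it standing there.
- jar_b: white jar with an aluminium lid, 42 mm diameter, 36 mm tall, standing in the tray near the other end. Origin: centre of its base. Leave it standing there.
- carriage: camera carriage; slides only along its own y (the rail's length) with 1 to 2 N. Saddle 56 mm long, top at z = 38 mm; grey camera 58 mm long at x -37 to -15 mm, top at z = 74 mm, lens towards the tray (-x). A spring ball sits under its +x side at y = 0. Origin: rail centre line, bench height, level along y with the ball; axes parallel to the rail's and the clip's.
- grip_top (a point): centre of the top face (82 mm above the bench) of the carriage's black upright grip block: 24 mm long along y, 26 mm along x, from 38 to 82 mm above the bench, 12 mm to +x of the carriage's origin. Axes as the carriage.
- clip: small steel clip, 30 mm along the rail and 17 mm high, fixed on the +x flank of the rail; its place along the rail varies. The notch lies between its two cross pins, 9 mm apart. Origin: rail centre line, bench height, level along y with the notch: the ball is seated when clip and carriage agree along y. The carriage starts 70 to 200 mm to its -y side and must travel in +y.
- notch (a point): the notch between the clip's pins, 14 mm above the bench. From 10 to 5 mm before it the ball climbs the first pin and the slide resists, rising to about 7 to 12 N; then the ball drops in, the resistance falls to about zero or below and the carriage is drawn to the notch. Beyond the notch the resistance rises again: about 4 to 8 N to leave it.
- rail: aluminium rail, 44 mm wide, 20 mm high, 400 mm long along its y, black end blocks 34 mm high. Fixed; position and yaw vary. Origin: centre of its underside.
- bowl: loose black rubber mixing bowl, 110 mm across, 50 mm tall, beside the tray's +y end. Origin: centre of its underside. Leave alone.
- model: loose cream plaster arch model, 66 x 58 x 28 mm, beside the tray's -y end. Origin: centre of its underside. Leave alone.

How it is judged:
By the outcome, as a careful person would: the job done as asked, in the order asked, and still so for the second after the job is handed in, while the arm keeps its last pose, push and grip.
It also fails if it takes over 61 s, if anything falls off the work surface, if the arm or the gripper's body presses on something with over 40 N, if the wrist force passes 120 N, or if a joint passes its speed limit or range.

## Working session

There is one attempt and no reset: what is moved stays moved. The work goes in short steps, Python scripts to look and compute and a shell command to move; the robot and the scene stay as the last step left them, time stands still between calls to the robot, and variables do not carry over. Pictures are saved under pics/ and viewed, at most 10 in all, crops included, and the job is handed in when it is done.

```bash
ls; mkdir -p pics
python3 - <<'E'
from plant import manip, cams, job_done
import cv2
s=manip.state();print(s)
for n in("scene","top"):
    f=cams.grab_frame(n);cv2.imwrite(f"pics/{n}0.png",cv2.resize(f[:,:,::-1],(800,600),interpolation=cv2.INTER_CUBIC))
    print(n,cams.camera_params(n))
E
```

```text
pics
plant.py
shift.py
{'time': 0.0, 'joint_pos': array([-1.34601959e+00,  5.33295519e-02,  1.61430591e+00, -1.15994303e-06,
        1.47601125e+00, -1.18987165e-01]), 'joint_vel': array([-2.79989218e-05, -1.57504343e-03, -1.68776084e-03,  2.53677961e-04,
        1.46378492e-03,  2.04711542e-04]), 'joint_efforts': array([-1.13428880e-03, -3.93684483e+01, -3.70177174e+01, -2.29999287e-04,
        7.09614629e-03,  7.34543903e-06]), 'tool_pos': array([ 0.21051169, -0.58781062,  0.23007284]), 'tool_rot': array([-1.02556325e-03,  9.85264100e-01,  1.71036833e-01, -5.48757148e-05]), 'contact_force': array([-1.26067786, -0.11681781,  0.61501456]), 'ft_torque': array([-0.01700035, -0.0052491 , -0.00744851]), 'grasp_force': 0.0, 'gripper_width': 0.9970132229678675}
scene {'intrinsics': array([[361.20525213,   0.        , 257.07620173],
       [  0.        , 361.20525213, 194.91863803],
       [  0.        ,   0.        ,   1.        ]]), 'xyz': array([1.21483714, 0.2028574 , 0.55156227]), 'orientation': array([-0.28097435,  0.52470887,  0.71816402, -0.36051971])}
top {'intrinsics': array([[390.2759866 ,   0.        , 260.67157827],
       [  0.        , 390.2759866 , 194.65438975],
       [  0.        ,   0.        ,   1.        ]]), 'xyz': array([ 0.37110501, -0.00628826,  1.23951418]), 'orientation': array([ 0.06926473, -0.70246656,  0.7062942 , -0.05377391])}
```

View pics/scene0.png

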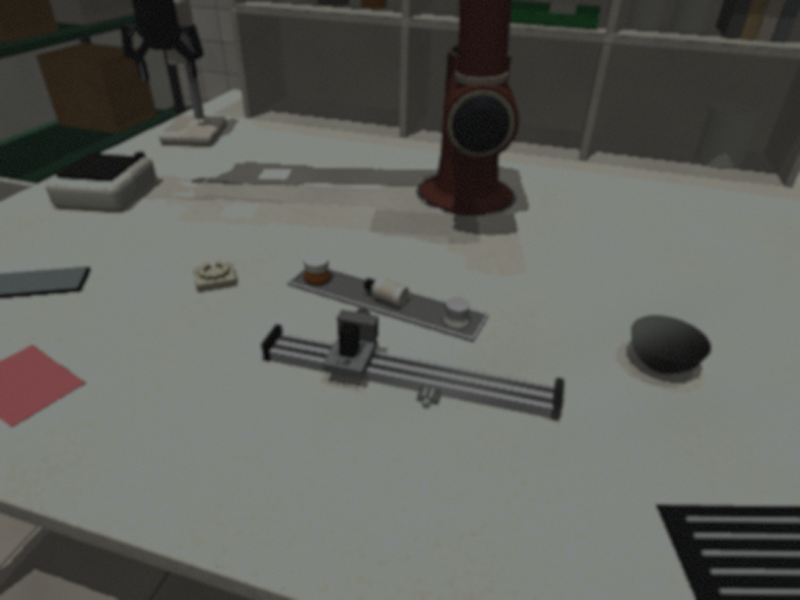

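View pics/top0.png

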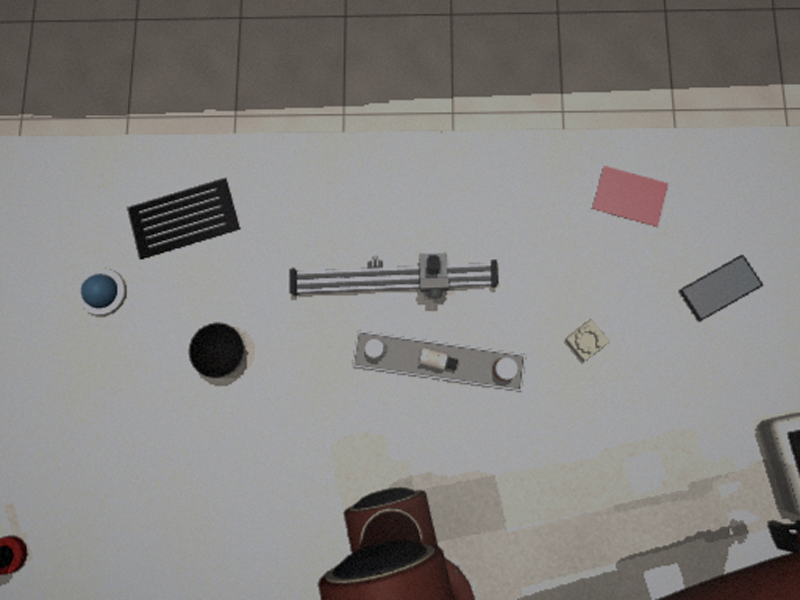

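The top view shows the tray from about (355,350) to (523,373) and the bottle at (438,359) with its cap toward (456,364), which is -y. The carriage grip is near (433,265), the clip near (375,262) and the rail runs from x 293 to 495. Next I'll enlarge this area.

Run:
```python
from plant import manip, cams, job_done
import cv2
f=cams.grab_frame("top")[155:255,180:340,::-1]
cv2.imwrite("pics/topc.png",cv2.resize(f,(800,500),interpolation=cv2.INTER_CUBIC))
```

```text
(no output)
```

View pics/topc.png

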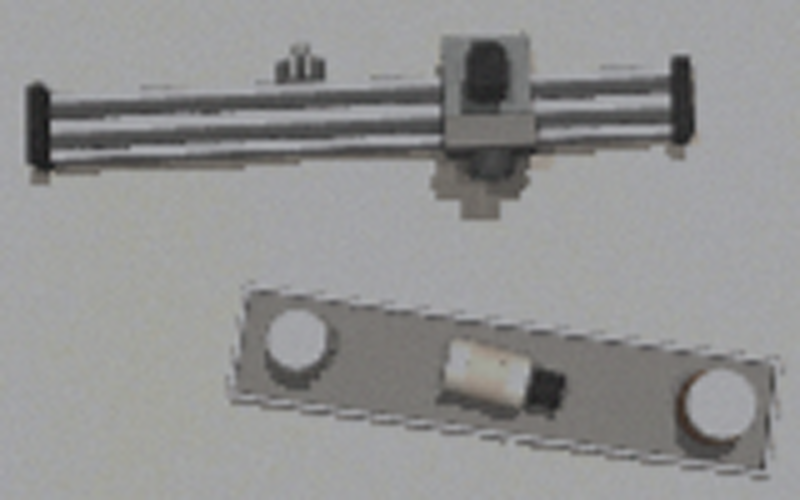

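The crop shows tray corners (248,290), (778,362), (765,475) and (232,400). The bottle base edge is near (449,368), the cap end near (563,391), the jar lids at (297,338) and (720,403), the grip top around (488,66), the clip centre (300,68), and the end blocks at (38,126) and (682,98).

```bash
cat > h.py <<'E'
from plant import manip, cams, job_done
import numpy as np, cv2
from scipy.spatial.transform import Rotation as R
def rot(q): return R.from_quat(np.roll(q,-1))
def px2w(u,v,z,c):
    r=rot(c["orientation"]).apply(np.linalg.solve(c["intrinsics"],[u,v,1.]))
    return c["xyz"]+r*(z-c["xyz"][2])/r[2]
def w2px(p,c):
    q=c["intrinsics"]@rot(c["orientation"]).inv().apply(np.asarray(p)-c["xyz"]); return q[:2]/q[2]
def pose(): 
    s=manip.state(); return s["tool_pos"],rot(s["tool_rot"])
E
python3 - <<'E'
from h import *
c=cams.camera_params("top")
P=dict(l1=(248,290,8),l2=(778,362,8),l3=(765,475,8),l4=(232,400,8),bb=(449,368,22),bc=(563,391,22),jb=(297,338,40),ja=(720,403,46),grip=(488,66,82),sadL=(440,80,38),sadR=(534,80,38),camL=(446,130,74),camR=(537,130,74),clip=(300,65,17),eL=(38,126,34),eR=(682,98,34))
W={}
for k,(u,v,z) in P.items():
    W[k]=px2w((u+.5)/5-.5+180,(v+.5)/5-.5+155,z/1e3,c);print(k,W[k].round(4))
print([np.linalg.norm(W[a]-W[b]).round(4) for a,b in(("l1","l2"),("l2","l3"),("bb","bc"),("eL","eR"),("sadL","sadR"),("camL","camR"))])
ang=lambda a,b:np.degrees(np.arctan2(*(W[a]-W[b])[[1,0]])).round(2)
print("row dir",ang("l1","l2"),ang("l4","l3"),"bottle base-cap",ang("bb","bc"),"rail",ang("eL","eR"))
p,r=pose();print(p,r.as_matrix().round(3))
E
```

```text
l1 [0.5307 0.1209 0.008 ]
l2 [ 0.4829 -0.2137  0.008 ]
l3 [ 0.4126 -0.2031  0.008 ]
l4 [0.4608 0.1303 0.008 ]
bb [ 0.4791 -0.0068  0.022 ]
bc [ 0.4644 -0.0775  0.022 ]
jb [0.4965 0.0869 0.04  ]
ja [ 0.4547 -0.1713  0.046 ]
grip [ 0.6576 -0.0318  0.082 ]
sadL [ 0.6597 -0.0024  0.038 ]
sadR [ 0.6592 -0.0617  0.038 ]
camL [ 0.6197 -0.006   0.074 ]
camR [ 0.6192 -0.0614  0.074 ]
clip [0.6755 0.0879 0.017 ]
eL [0.633  0.2528 0.034 ]
eR [ 0.6476 -0.155   0.034 ]
[np.float64(0.338), np.float64(0.0712), np.float64(0.0723), np.float64(0.4081), np.float64(0.0593), np.float64(0.0555)]
row dir 81.88 81.75 bottle base-cap 78.27 rail 92.06
[ 0.21057014 -0.58794268  0.23034467] [[ 0.941  0.337 -0.   ]
 [ 0.337 -0.941  0.002]
 [ 0.    -0.002 -1.   ]]
```

Units first: shifts go in shares of 62.5 mm and turns go in shares of 2 pi rad. So -0.1705 rad / 6.2832 = -0.0271.

```bash
python3 shift.py '[{"jaw": 1,"turn_vec": [0,0,-0.0271]},{"jaw": 1,"turn_vec": [0,0,-0.0271]},{"jaw": 1,"turn_vec": [0,0,-0.0271]},{"jaw": 1,"turn_vec": [0,0,-0.0271]},{"jaw": 1,"turn_vec": [0,0,-0.0271]}]'
python3 shift.py '[{"jaw": 1,"turn_vec": [0,0,-0.0271]},{"jaw": 1,"trans": [0.9376,0.232,0.048]},{"jaw": 1,"trans": [0.9376,0.232,0.048]},{"jaw": 1,"trans": [0.9376,0.232,0.048]},{"jaw": 1,"trans": [0.9376,0.232,0.048]}]'
python3 shift.py '[{"jaw": 1,"trans": [0.9376,0.232,0.048]},{"jaw": 1,"trans": [0.9376,0.232,0.048]},{"jaw": 1,"trans": [0.9376,0.232,0.048]},{"jaw": 1,"trans": [0.9376,0.232,0.048]},{"jaw": 1}]'
python3 - <<'E'
from h import *
p,r=pose();print(p,r.as_matrix().round(3),manip.state()["joint_pos"].round(2))
E
```

```text
time: 0.78
tool_pos: [0.2106, -0.5881, 0.2308]
tool_rot: [-0.0, 0.825, 0.565, 0.0]
contact_force: [-0.4, -0.3, 0.3]
gripper_width: 1.004
grasp_force: 0.0
time: 1.4
tool_pos: [0.3153, -0.3687, 0.2189]
tool_rot: [-0.0, 0.776, 0.631, 0.0]
contact_force: [1.1, -0.2, 0.2]
gripper_width: 0.998
grasp_force: 0.0
time: 2.02
tool_pos: [0.42, -0.1493, 0.2067]
tool_rot: [-0.001, 0.773, 0.634, 0.0]
contact_force: [-0.4, -0.5, 0.2]
gripper_width: 1.002
grasp_force: 0.0
[ 0.41996396 -0.14931257  0.20673984] [[ 0.195  0.981 -0.001]
 [ 0.981 -0.195  0.001]
 [ 0.001 -0.001 -1.   ]] [-0.51 -0.38  2.04  0.    1.49 -0.31]
```

Converted, 0.0565 m is 0.904, 0.015 m is 0.24.

```bash
python3 shift.py '[{"jaw": 1,"trans": [0.904,0.24,0]},{"jaw": 1,"trans": [0.904,0.24,0]},{"jaw": 1},{"jaw": 1}]'
python3 - <<'E'
from h import *
p,r=pose();print(p,r.as_matrix().round(3));c=cams.camera_params("wrist");print(c)
f=cams.grab_frame("wrist")[:,:,::-1]
cv2.imwrite("pics/w1.png",cv2.resize(f,(800,600),interpolation=cv2.INTER_CUBIC))
E
```

```text
time: 2.52
tool_pos: [0.4712, -0.0491, 0.207]
tool_rot: [-0.0, 0.776, 0.631, -0.0]
contact_force: [-0.8, -0.4, -0.4]
gripper_width: 1.0
grasp_force: 0.0
[ 0.47122675 -0.04908868  0.20700715] [[ 0.203  0.979 -0.001]
 [ 0.979 -0.203 -0.001]
 [-0.001 -0.001 -1.   ]]
{'intrinsics': array([[336.75447142,   0.        , 253.45661327],
       [  0.        , 336.75447142, 191.90267284],
       [  0.        ,   0.        ,   1.        ]]), 'xyz': array([0.48560272, 0.0168974 , 0.35024192]), 'orientation': array([ 0.13407954,  0.98563681, -0.1016983 , -0.01414973])}
```

View pics/w1.png

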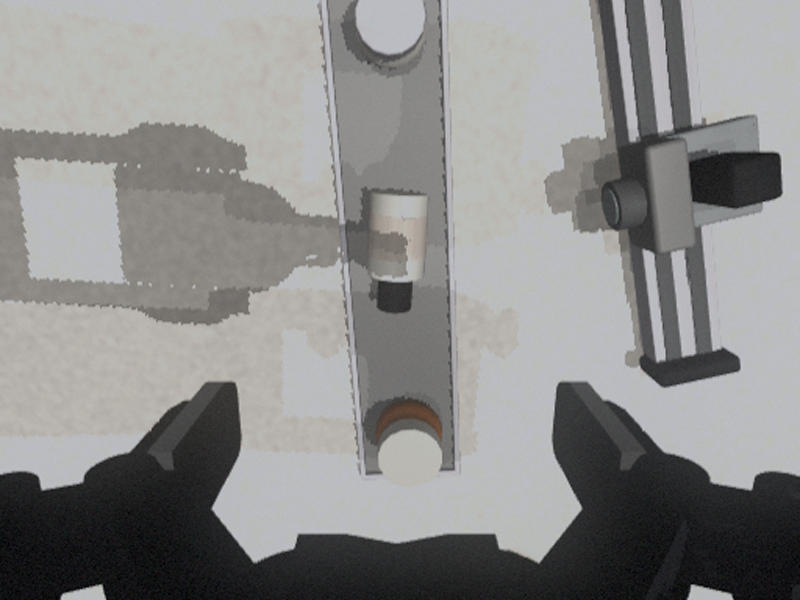

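The wrist view shows the bottle base rim centred at about (399,195), the cap end at (394,311), the body sides at columns 370 and 427, and the jar lids at (390,20) and (410,456).

Run:
```python
from h import *
c=cams.camera_params("wrist")
W={}
for k,(u,v,z) in dict(base=(399,195,22),cap=(394,311,33),bL=(370,240,22),bR=(426,240,22),ja=(410,456,46),jb=(390,20,40),gripTop1=(693,168,82),gripTop2=(693,205,82),far1=(780,153,82),far2=(780,199,82),laneL=(351,350,8),laneR=(454,350,8)).items():
    W[k]=px2w((u+.5)*.64-.5,(v+.5)*.64-.5,z/1e3,c);print(k,W[k].round(4))
d=(W["cap"]-W["base"])[:2];print(np.linalg.norm(d),np.degrees(np.arctan2(d[1],d[0])))
b=W["base"][:2];print("grasp38",b+d/np.linalg.norm(d)*.038)
```

```text
base [ 0.4821 -0.0074  0.022 ]
cap [ 0.4645 -0.0762  0.033 ]
bL [ 0.4586 -0.0308  0.022 ]
bR [ 0.493 -0.038  0.022]
ja [ 0.4551 -0.1714  0.046 ]
jb [0.4963 0.0847 0.04  ]
gripTop1 [ 0.6277 -0.02    0.082 ]
gripTop2 [ 0.6267 -0.0383  0.082 ]
far1 [ 0.6699 -0.0216  0.082 ]
far2 [ 0.6696 -0.0442  0.082 ]
laneL [ 0.4278 -0.105   0.008 ]
laneR [ 0.4977 -0.1196  0.008 ]
0.07104374672030579 -104.35212101138073
grasp38 [ 0.47266512 -0.04418748]
```

Converted, 0.0463 m is 0.7408, -0.01465 m is -0.2344, 0.1745 rad / 6.2832 = 0.0278.

```bash
python3 shift.py '[{"jaw": 1,"turn_vec": [0,0.0278,0]},{"jaw": 1,"turn_vec": [0,0.0278,0]},{"jaw": 1,"trans": [-0.2344,0,0.7408]},{"jaw": 1,"trans": [-0.2344,0,0.7408]},{"jaw": 1}]'
python3 - <<'E'
from h import *
p,r=pose();print(p,r.as_matrix().round(3),manip.state()["joint_pos"].round(2))
print(r.inv().apply(np.array([.4728,-.041,.013])-p).round(4))
E
```

```text
time: 3.2
tool_pos: [0.4688, -0.0444, 0.1063]
tool_rot: [-0.113, 0.765, 0.62, 0.133]
contact_force: [0.5, 0.1, 1.2]
gripper_width: 1.003
grasp_force: 0.0
[ 0.46884402 -0.04436193  0.10634134] [[ 0.196  0.979  0.062]
 [ 0.918 -0.205  0.338]
 [ 0.344 -0.009 -0.939]] [-0.46 -0.19  2.09  0.35  1.35 -0.34]
[-0.0282  0.004   0.089 ]
```

Converted, 0.14 rad / 6.2832 = 0.0223.

```bash
python3 shift.py '[{"jaw": 1,"turn_vec": [0,0.0223,0]},{"jaw": 1}]'
python3 - <<'E'
from h import *
p,r=pose();print(p,r.as_matrix().round(3))
t=np.array([.4722,-.0442,.022]);z=r.as_matrix()[:,2]; t=t+z*(.022-.014)/-z[2]
print(t,r.inv().apply(t-p).round(4))
E
```

```text
time: 3.45
tool_pos: [0.473, -0.0466, 0.1118]
tool_rot: [-0.152, 0.754, 0.611, 0.188]
contact_force: [-0.8, 0.4, -1.2]
gripper_width: 1.001
grasp_force: 0.0
[ 0.47296009 -0.04656454  0.11176118] [[ 0.182  0.978  0.098]
 [ 0.865 -0.206  0.458]
 [ 0.469  0.001 -0.883]]
[ 0.47308665 -0.04005093  0.014     ] [-0.0401 -0.0014  0.0894]
```

Converted, 0.0447 m is 0.7152, -0.0201 m is -0.3216.

```bash
python3 shift.py '[{"jaw": 1,"trans": [-0.32,-0.0112,0.7152]},{"jaw": 1,"trans": [-0.3216,-0.0112,0.7152]},{"jaw": 1},{"jaw": 0},{"jaw": 0}]'; python3 shift.py '[{"jaw": 0},{"jaw": 0},{"jaw": 0}]'
python3 - <<'E'
from h import *
p,r=pose();print(p,r.as_matrix().round(3))
f=cams.grab_frame("wrist")[:,:,::-1]
cv2.imwrite("pics/w2.png",cv2.resize(f,(600,450)))
E
```

```text
time: 4.08
tool_pos: [0.4745, -0.0387, 0.0154]
tool_rot: [-0.15, 0.752, 0.613, 0.189]
contact_force: [-0.7, 0.4, 0.8]
gripper_width: 0.607
grasp_force: 0.0
time: 4.45
tool_pos: [0.4741, -0.0385, 0.0149]
tool_rot: [-0.151, 0.752, 0.613, 0.189]
contact_force: [-0.7, -1.8, 6.5]
gripper_width: 0.4
grasp_force: 59.1
[ 0.47413909 -0.03853815  0.01493274] [[ 0.177  0.979  0.099]
 [ 0.865 -0.203  0.459]
 [ 0.469  0.004 -0.883]]
```

View pics/w2.png

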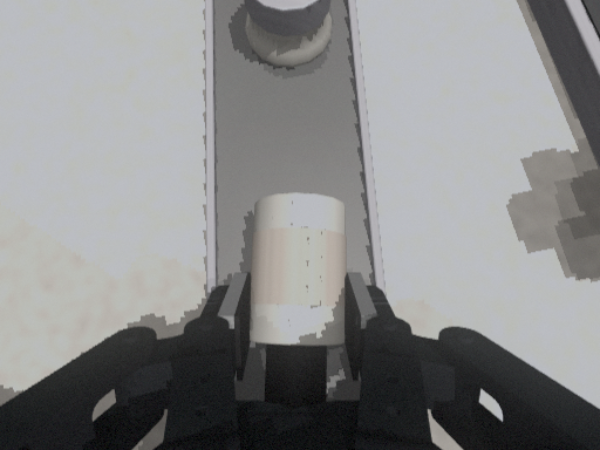

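The bottle is held across its body (opening 0.40, 59 N). Its base rim is at about (299,195), jar_b is clear at the top of the picture, and the cap points toward the palm. Now I lift and turn.

Converted, -0.0442 m is -0.7072, 0.0235 m is 0.376, -0.179 rad / 6.2832 = -0.0285.

```bash
python3 shift.py '[{"jaw": 0,"trans": [0.376,0,-0.7072]},{"jaw": 0,"trans": [0.376,0,-0.7072]},{"jaw": 0,"turn_vec": [0,-0.0285,0]},{"jaw": 0,"turn_vec": [0,-0.0285,0]},{"jaw": 0,"turn_vec": [0,-0.0285,0]}]'; python3 shift.py '[{"jaw": 0,"turn_vec": [0,-0.0285,0]},{"jaw": 0,"turn_vec": [0,-0.0285,0]},{"jaw": 0,"turn_vec": [0,-0.0285,0]},{"jaw": 0,"turn_vec": [0,-0.0285,0]},{"jaw": 0,"turn_vec": [0,-0.0285,0]}]'; python3 shift.py '[{"jaw": 0}]'
python3 - <<'E'
from h import *
p,r=pose();print(p,r.as_matrix().round(3),manip.state()["joint_pos"].round(2))
for n in("scene","wrist"):
    f=cams.grab_frame(n)[:,:,::-1]
    if n=="scene": f=f[130:250,150:350]
    cv2.imwrite(f"pics/{n}3.png",cv2.resize(f,(700,420 if n=="scene" else 525),interpolation=cv2.INTER_CUBIC))
E
```

```text
time: 5.12
tool_pos: [0.4732, -0.038, 0.1149]
tool_rot: [0.019, 0.776, 0.631, -0.019]
contact_force: [-1.3, 0.8, -1.1]
gripper_width: 0.399
grasp_force: 59.6
time: 5.75
tool_pos: [0.4733, -0.0367, 0.1142]
tool_rot: [0.289, 0.691, 0.561, -0.352]
contact_force: [0.2, 0.4, -0.5]
gripper_width: 0.402
grasp_force: 59.6
time: 5.88
tool_pos: [0.4713, -0.0363, 0.1103]
tool_rot: [0.286, 0.69, 0.564, -0.353]
contact_force: [0.5, 0.1, -1.0]
gripper_width: 0.398
grasp_force: 59.6
[ 0.47134122 -0.0363035   0.11033301] [[ 0.114  0.98  -0.165]
 [ 0.576 -0.201 -0.792]
 [-0.809 -0.005 -0.587]] [ 0.21  0.15  1.94 -0.83  1.56  0.65]
```

View pics/scene3.png

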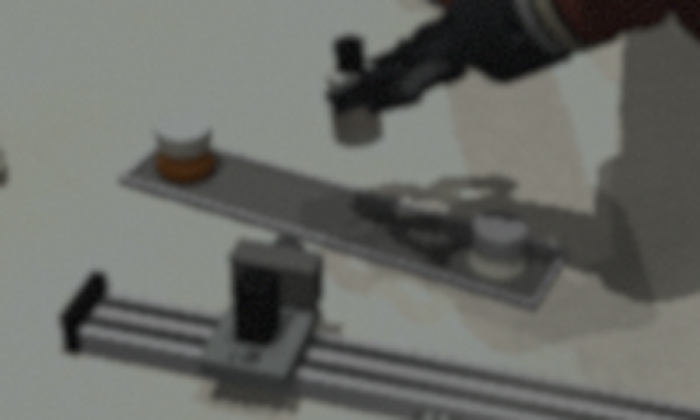

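The bottle hangs almost upright in the gripper (cap at (350,50), base at (357,135)), and both jars are standing undisturbed.

Converted, -0.09 rad / 6.2832 = -0.0143.

```bash
python3 shift.py '[{"jaw": 0,"turn_vec": [0,-0.0143,0]},{"jaw": 0}]'
cat > b.py <<'E'
from h import *
Rg=np.array([[.177,.979,.099],[.865,-.203,.459],[.469,.004,-.883]]);pg=np.array([.4741,-.0385,.0149])
a=Rg.T@np.array([-.203,-.979,0]);a[1]=0;a/=np.linalg.norm(a)
ob=Rg.T@(np.array([.481,-.007,.022])-pg);ob[1]=0
p,r=pose();A=r.apply(a);B=p+r.apply(ob)
# lowest rim point
d=np.array([0,0,-1])+A*A[2];d/=np.linalg.norm(d)
low=B+.018*d
print("axis",A.round(3),"base",B.round(4),"low z",low[2].round(4),"tcp",p.round(4),manip.state()["joint_pos"].round(2))
t=np.array([.475-B[0],-.043-B[1],.0055-low[2]]);print("d world",t.round(4),"tool",r.inv().apply(t).round(4))
print("up in tool",r.inv().apply([0,0,1]).round(3))
E
python3 b.py
```

```text
time: 6.22
tool_pos: [0.4724, -0.0378, 0.1131]
tool_rot: [0.311, 0.675, 0.549, -0.382]
contact_force: [-0.8, 0.7, -0.9]
gripper_width: 0.399
grasp_force: 59.6
axis [-0.011 -0.05   0.999] base [ 0.4742 -0.0293  0.0813] low z 0.0803 tcp [ 0.4724 -0.0378  0.1131] [ 0.23  0.19  1.93 -0.89  1.61  0.68]
d world [ 0.0008 -0.0137 -0.0748] tool [0.0573 0.0035 0.0499]
up in tool [-0.857  0.001 -0.515]
```

View pics/wrist3.png

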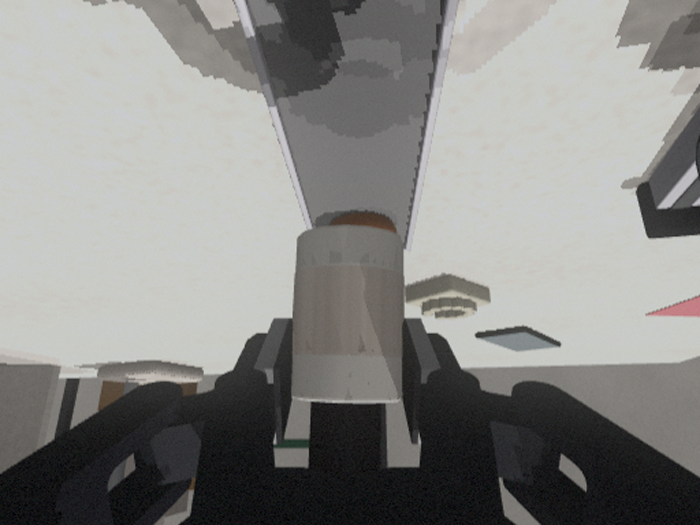

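The wrist view shows the bottle centred between the pads, base rim at (348,230), with the tray and jar_a beyond it.

```bash
python3 shift.py '[{"jaw": 0,"trans": [0.264,0.0192,0.2272]},{"jaw": 0,"trans": [0.264,0.0192,0.2272]},{"jaw": 0,"trans": [0.264,0.0192,0.2272]},{"jaw": 0},{"jaw": 0}]'; python3 b.py
```

```text
time: 6.85
tool_pos: [0.4738, -0.0495, 0.0487]
tool_rot: [0.312, 0.675, 0.549, -0.383]
contact_force: [0.1, -0.0, -1.4]
gripper_width: 0.398
grasp_force: 59.6
axis [-0.011 -0.048  0.999] base [ 0.4756 -0.041   0.0169] low z 0.016 tcp [ 0.4738 -0.0495  0.0487] [ 0.21  0.31  1.93 -0.91  1.52  0.77]
d world [-0.0006 -0.002  -0.0105] tool [ 0.0079 -0.0002  0.0072]
up in tool [-0.859  0.001 -0.513]
```

Lowering in small vertical steps while watching the force.

Converted, 0.0069 m is 0.1104, 0.0041 m is 0.0656.

```bash
python3 shift.py '[{"jaw": 0,"trans": [0.1104,0,0.0656]},{"jaw": 0},{"jaw": 0,"trans": [0.0272,0,0.016]},{"jaw": 0}]'; python3 shift.py '[{"jaw": 0,"trans": [0.0272,0,0.016]},{"jaw": 0}]'; python3 b.py
```

```text
time: 7.35
tool_pos: [0.4739, -0.0491, 0.0389]
tool_rot: [0.312, 0.674, 0.549, -0.383]
contact_force: [0.4, 0.9, 2.3]
gripper_width: 0.4
grasp_force: 60.1
time: 7.6
tool_pos: [0.474, -0.0491, 0.0386]
tool_rot: [0.313, 0.674, 0.548, -0.384]
contact_force: [-2.9, 4.5, 10.3]
gripper_width: 0.402
grasp_force: 60.5
axis [-0.01  -0.044  0.999] base [ 0.4757 -0.0407  0.0068] low z 0.0059 tcp [ 0.474  -0.0491  0.0386] [ 0.21  0.33  1.93 -0.91  1.52  0.78]
d world [-0.0007 -0.0023 -0.0004] tool [-0.0008 -0.0003  0.0023]
up in tool [-0.861  0.001 -0.509]
```

Converted, -0.001 m is -0.016, -0.0006 m is -0.0096.

```bash
python3 shift.py '[{"jaw": 0,"trans": [-0.016,0,-0.0096]},{"jaw": 0.6},{"jaw": 1},{"jaw": 1},{"jaw": 1}]'; python3 shift.py '[{"jaw": 1,"trans": [0,0,-0.24]},{"jaw": 1,"trans": [0,0,-0.48]},{"jaw": 1,"trans": [0,0,-0.64]},{"jaw": 1,"trans": [-0.48,0,-0.64]},{"jaw": 1}]'
python3 - <<'E'
from h import *
p,r=pose();print(p)
f=cams.grab_frame("scene")[130:250,150:350,::-1]
f=cv2.resize(f,(700,420),interpolation=cv2.INTER_CUBIC)
cv2.imwrite("pics/s4.png",f)
E
```

```text
time: 8.22
tool_pos: [0.4734, -0.0492, 0.0373]
tool_rot: [0.312, 0.674, 0.549, -0.383]
contact_force: [0.3, 0.9, 0.3]
gripper_width: 0.998
grasp_force: 0.0
time: 8.85
tool_pos: [0.4954, 0.0436, 0.1316]
tool_rot: [0.314, 0.676, 0.549, -0.379]
contact_force: [0.1, 0.2, 0.9]
gripper_width: 0.999
grasp_force: 0.0
[0.4953706  0.04355093 0.13162861]
```

View pics/s4.png

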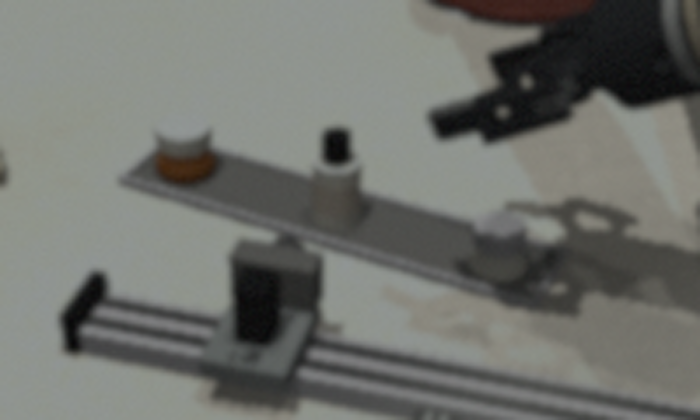

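The bottle now stands upright in the tray at (337,180) in the crop, between the two jars, and the carriage is where it was. Next I bring the tool back to vertical and turn it so the fingers close along the rail.

Converted, -0.02 m is -0.32, -0.012 m is -0.192, 0.172 rad / 6.2832 = 0.0274.

```bash
python3 shift.py '[{"jaw": 1,"trans": [-0.32,0,-0.192],"turn_vec": [0,0.0274,0]},{"jaw": 1,"trans": [-0.32,0,-0.32],"turn_vec": [0,0.0274,0]},{"jaw": 1,"trans": [0,0,-0.32],"turn_vec": [0,0.0274,0]},{"jaw": 1,"turn_vec": [0,0.0274,0]},{"jaw": 1,"turn_vec": [0,0.0274,0]}]'; python3 shift.py '[{"jaw": 1,"turn_vec": [0,0.0274,0]},{"jaw": 1,"turn_vec": [0,0,0.0264]},{"jaw": 1,"turn_vec": [0,0,0.0264]},{"jaw": 1,"turn_vec": [0,0,0.0264]},{"jaw": 1,"turn_vec": [0,0,0.0264]}]'; python3 shift.py '[{"jaw": 1,"turn_vec": [0,0,0.0264]},{"jaw": 1,"turn_vec": [0,0,0.0264]},{"jaw": 1,"turn_vec": [0,0,0.0264]},{"jaw": 1,"turn_vec": [0,0,0.0264]},{"jaw": 1}]'
cat > t.py <<'E'
from h import *
import sys
th=np.radians(2.06);p,r=pose()
y=np.array([np.sin(th),-np.cos(th),0]);z=np.array([0,0,-1.]);x=np.cross(y,z)
T=R.from_matrix(np.c_[x,y,z])
print(p.round(4),"rotvec",(r.inv()*T).as_rotvec().round(4),"after-turn delta",T.inv().apply(np.array([float(v) for v in sys.argv[1:4]])-p).round(4))
E
python3 t.py .657 -.032 .20
```

```text
time: 9.52
tool_pos: [0.495, 0.0559, 0.1941]
tool_rot: [0.053, 0.773, 0.629, -0.065]
contact_force: [-0.9, -0.2, -0.1]
gripper_width: 0.998
grasp_force: 0.0
time: 10.15
tool_pos: [0.4942, 0.0554, 0.1926]
tool_rot: [-0.0, 0.94, 0.341, -0.002]
contact_force: [0.2, 0.0, -0.2]
gripper_width: 1.004
grasp_force: 0.0
time: 10.78
tool_pos: [0.4944, 0.0555, 0.1928]
tool_rot: [0.0, 1.0, 0.02, -0.001]
contact_force: [-0.2, -0.1, 0.5]
gripper_width: 1.002
grasp_force: 0.0
[0.4944 0.0555 0.1928] rotvec [0.0006 0.0029 0.0044] after-turn delta [ 0.1594  0.0933 -0.0072]
```

Converted, 0.0531 m is 0.8496, 0.0311 m is 0.4976, 0.004 rad / 6.2832 = 0.0006.

```bash
python3 shift.py '[{"jaw": 1,"trans": [0.8496,0.4976,0],"turn_vec": [0,0.0005,0.0006]},{"jaw": 1,"trans": [0.8496,0.4976,0]},{"jaw": 1,"trans": [0.8496,0.4976,0]},{"jaw": 1},{"jaw": 1}]'
python3 - <<'E'
from h import *
p,r=pose();print(p);c=cams.camera_params("wrist");print(repr(c["xyz"]),repr(c["orientation"]))
f=cams.grab_frame("wrist")[:,:,::-1]
cv2.imwrite("pics/w5.png",cv2.resize(f,(800,600),interpolation=cv2.INTER_CUBIC))
E
```

```text
time: 11.4
tool_pos: [0.6571, -0.0319, 0.1934]
tool_rot: [0.0, 1.0, 0.018, 0.0]
contact_force: [-0.8, 0.2, 0.7]
gripper_width: 1.002
grasp_force: 0.0
[ 0.65708937 -0.03187255  0.19335418]
array([ 0.72496921, -0.02948776,  0.33661058]) array([ 0.09669226,  0.71281177, -0.68838746, -0.09312726])
```

View pics/w5.png

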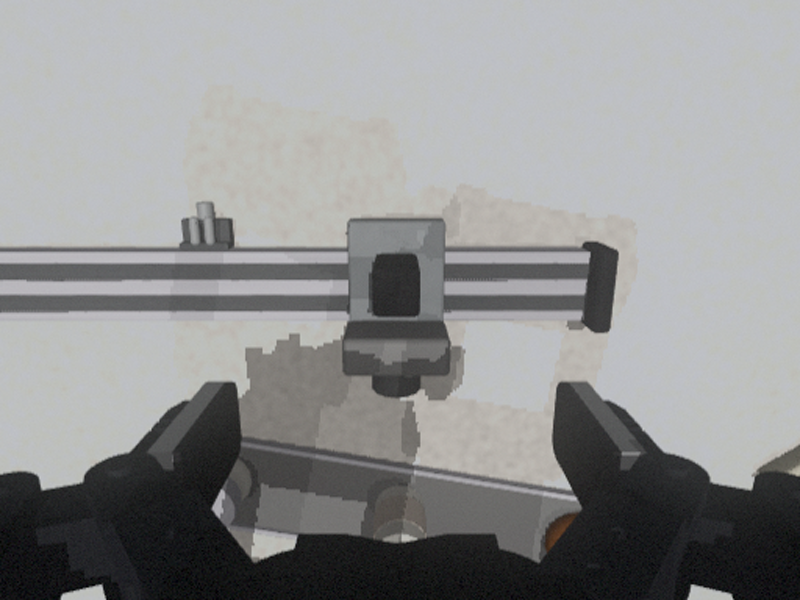

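The wrist view shows the grip block top spanning columns 372 to 420, centred near (396,290). The saddle spans 348 to 445. The clip body spans 181 to 234 around row 240, with two pins near columns 195 and 210.

```bash
python3 - <<'E'
from h import *
c=cams.camera_params("wrist")
th=np.radians(2.06);u=np.array([-np.sin(th),np.cos(th),0]);n=np.array([np.cos(th),np.sin(th),0])
for k,(a,b,z) in dict(g0=(372,270,82),g1=(420,270,82),gtop=(396,253,82),gbot=(396,318,82),s0=(348,270,38),s1=(445,270,38),p0=(195,231,14),p1=(210,231,14),cl0=(181,235,14),cl1=(234,235,14),pinT=(205,207,17),r1=(60,249,20),r2=(540,249,20)).items():
    w=px2w((a+.5)*.64-.5,(b+.5)*.64-.5,z/1e3,c);print(k,w.round(4),"along",(w@u).round(4),"across",(w@n).round(4))
E
python3 t.py .657 -.032 .048
```

```text
g0 [ 0.6695 -0.0191  0.082 ] along -0.0432 across 0.6684
g1 [ 0.6704 -0.0429  0.082 ] along -0.067 across 0.6684
gtop [ 0.6785 -0.0307  0.082 ] along -0.0551 across 0.6769
gbot [ 0.6451 -0.0319  0.082 ] along -0.055 across 0.6435
s0 [ 0.6596 -0.0035  0.038 ] along -0.0272 across 0.659
s1 [ 0.6615 -0.0598  0.038 ] along -0.0835 across 0.659
p0 [0.6756 0.0929 0.014 ] along 0.0686 across 0.6785
p1 [0.6759 0.0837 0.014 ] along 0.0594 across 0.6785
cl0 [0.6728 0.1017 0.014 ] along 0.0775 across 0.676
cl1 [0.6739 0.0691 0.014 ] along 0.0448 across 0.676
pinT [0.6907 0.0848 0.017 ] along 0.0599 across 0.6933
r1 [0.6626 0.1736 0.02  ] along 0.1496 across 0.6684
r2 [ 0.6728 -0.1187  0.02  ] along -0.1428 across 0.6681
[ 0.6569 -0.0315  0.1941] rotvec [ 0.0005 -0.0015  0.0004] after-turn delta [1.000e-04 5.000e-04 1.461e-01]
```

```bash
python3 shift.py '[{"jaw": 1,"trans": [0.008,0,0.7792]},{"jaw": 1,"trans": [0,0,0.7792]},{"jaw": 1,"trans": [0,0,0.7792]},{"jaw": 1},{"jaw": 1}]'; python3 t.py .6575 -.032 .048; python3 shift.py '[{"jaw": 0},{"jaw": 0},{"jaw": 0},{"jaw": 0},{"jaw": 0}]';python3 shift.py '[{"jaw": 0},{"jaw": 0}]'; python3 t.py .6575 -.032 .048
```

```text
time: 12.08
tool_pos: [0.6596, -0.0318, 0.0512]
tool_rot: [0.001, 1.0, 0.018, 0.003]
contact_force: [0.3, 0.7, 1.3]
gripper_width: 0.998
grasp_force: 0.0
[ 0.6596 -0.0318  0.0512] rotvec [ 0.0016 -0.0061 -0.0002] after-turn delta [-0.0021  0.0001  0.0032]
time: 12.7
tool_pos: [0.6591, -0.0322, 0.0494]
tool_rot: [0.001, 1.0, 0.017, 0.002]
contact_force: [-2.1, -0.2, 5.9]
gripper_width: 0.274
grasp_force: 61.2
time: 12.95
tool_pos: [0.6591, -0.0321, 0.0494]
tool_rot: [0.001, 1.0, 0.017, 0.002]
contact_force: [-2.6, 1.4, 5.7]
gripper_width: 0.269
grasp_force: 61.2
[ 0.6591 -0.0321  0.0494] rotvec [ 0.0011 -0.0034 -0.001 ] after-turn delta [-0.0016 -0.0002  0.0014]
```

```bash
python3 shift.py '[{"jaw": 0,"trans": [0,-0.128,0]},{"jaw": 0,"trans": [0,-0.24,0]},{"jaw": 0,"trans": [0,-0.288,0]},{"jaw": 0,"trans": [0,-0.288,0]},{"jaw": 0,"trans": [0,-0.24,0]}]'; python3 shift.py '[{"jaw": 0,"trans": [0,-0.192,0]},{"jaw": 0,"trans": [0,-0.096,0]},{"jaw": 0,"trans": [0,-0.048,0]},{"jaw": 0}]'; python3 t.py .6575 -.032 .048
```

```text
time: 13.58
tool_pos: [0.6564, 0.042, 0.0494]
tool_rot: [0.001, 1.0, 0.017, 0.002]
contact_force: [-2.7, -1.2, 5.0]
gripper_width: 0.272
grasp_force: 61.5
time: 14.08
tool_pos: [0.6556, 0.0633, 0.0494]
tool_rot: [0.0, 1.0, 0.018, 0.002]
contact_force: [-1.7, 1.3, 6.1]
gripper_width: 0.269
grasp_force: 61.5
[0.6556 0.0633 0.0494] rotvec [ 0.0006 -0.0031 -0.0009] after-turn delta [-0.0016  0.0953  0.0014]
```

Units first: shifts go in shares of 62.5 mm and turns go in shares of 2 pi rad. So -0.0025 m is -0.04.

```bash
g(){ grep -E "tool_pos|contact"; }
python3 shift.py '[{"jaw": 0,"trans": [0,-0.04,0]},{"jaw": 0,"trans": [0,-0.04,0]}]'|g; python3 shift.py '[{"jaw": 0,"trans": [0,-0.032,0]}]'|g;python3 shift.py '[{"jaw": 0,"trans": [0,-0.032,0]}]'|g; python3 shift.py '[{"jaw": 0,"trans": [0,-0.016,0]}]'|g;python3 shift.py '[{"jaw": 0,"trans": [0,-0.016,0]}]'|g
```

```text
tool_pos: [0.6555, 0.0677, 0.0494]
contact_force: [-3.0, -0.9, 7.2]
tool_pos: [0.6554, 0.0696, 0.0494]
contact_force: [-2.8, -1.3, 6.9]
tool_pos: [0.6553, 0.0716, 0.0494]
contact_force: [-2.7, -1.2, 7.0]
tool_pos: [0.6553, 0.0727, 0.0494]
contact_force: [-3.3, -1.1, 7.2]
tool_pos: [0.6552, 0.0736, 0.0494]
contact_force: [-3.2, -1.2, 6.7]
```

Converted, -0.001 m is -0.016.

```bash
g(){ grep -E "tool_pos|contact"; }
for i in 1; do python3 shift.py '[{"jaw": 0,"trans": [0,-0.016,0]}]'|g; python3 shift.py '[{"jaw": 0,"trans": [0,-0.016,0]}]'|g; python3 shift.py '[{"jaw": 0,"trans": [0,-0.016,0]}]'|g; python3 shift.py '[{"jaw": 0,"trans": [0,-0.016,0]}]'|g;python3 shift.py '[{"jaw": 0,"trans": [0,-0.016,0]}]'|g; done
```

```text
tool_pos: [0.6552, 0.0746, 0.0494]
contact_force: [-3.4, -0.7, 6.5]
tool_pos: [0.6552, 0.0756, 0.0494]
contact_force: [-2.8, -2.0, 6.7]
tool_pos: [0.6551, 0.0766, 0.0494]
contact_force: [-3.5, -0.8, 6.6]
tool_pos: [0.6551, 0.0776, 0.0494]
contact_force: [-3.1, -1.8, 7.2]
tool_pos: [0.6551, 0.0783, 0.0494]
contact_force: [-3.9, -2.6, 7.0]
```

Converted, -0.001 m is -0.016.

```bash
g(){ grep -E "tool_pos|contact"; }
python3 shift.py '[{"jaw": 0,"trans": [0,-0.016,0]}]'|g; python3 shift.py '[{"jaw": 0,"trans": [0,-0.016,0]}]'|g; python3 shift.py '[{"jaw": 0,"trans": [0,-0.016,0]}]'|g; python3 shift.py '[{"jaw": 0,"trans": [0,-0.016,0]}]'|g
```

```text
tool_pos: [0.6551, 0.0786, 0.0494]
contact_force: [-3.7, -5.1, 6.2]
tool_pos: [0.6551, 0.0789, 0.0494]
contact_force: [-3.2, -9.3, 7.3]
tool_pos: [0.6551, 0.0791, 0.0495]
contact_force: [-2.6, -11.7, 7.1]
tool_pos: [0.655, 0.0792, 0.0494]
contact_force: [-3.2, -14.5, 6.9]
```

Converted, -0.0005 m is -0.008.

```bash
g(){ grep -E "tool_pos|contact"; }
python3 shift.py '[{"jaw": 0,"trans": [0,-0.008,0]}]'|g; python3 shift.py '[{"jaw": 0,"trans": [0,-0.008,0]}]'|g
```

```text
tool_pos: [0.6551, 0.0793, 0.0495]
contact_force: [-4.9, -14.8, 6.9]
tool_pos: [0.655, 0.0797, 0.0494]
contact_force: [-3.9, -12.9, 6.4]
```

```bash
g(){ grep -E "tool_pos|contact"; }
python3 shift.py '[{"jaw": 0}]'|g; python3 shift.py '[{"jaw": 0}]'|g
```

```text
tool_pos: [0.6549, 0.0814, 0.0494]
contact_force: [-4.3, -6.2, 7.1]
tool_pos: [0.6549, 0.0818, 0.0494]
contact_force: [-4.1, -7.0, 6.7]
```

```bash
g(){ grep -E "tool_pos|contact"; }
python3 shift.py '[{"jaw": 0,"trans": [0,-0.008,0]}]'|g; python3 shift.py '[{"jaw": 0,"trans": [0,-0.008,0]}]'|g;python3 shift.py '[{"jaw": 0}]'|g
```

```text
tool_pos: [0.6549, 0.0828, 0.0494]
contact_force: [-2.8, -4.5, 6.9]
tool_pos: [0.6549, 0.0837, 0.0494]
contact_force: [-3.3, -2.3, 6.0]
tool_pos: [0.6549, 0.0841, 0.0494]
contact_force: [-3.8, -1.8, 6.8]
```

Converted, -0.0005 m is -0.008.

```bash
g(){ grep -E "tool_pos|contact"; }
python3 shift.py '[{"jaw": 0,"trans": [0,-0.008,0]}]'|g; python3 shift.py '[{"jaw": 0,"trans": [0,-0.008,0]}]'|g;python3 shift.py '[{"jaw": 0,"trans": [0,-0.008,0]}]'|g;python3 shift.py '[{"jaw": 0,"trans": [0,-0.008,0]}]'|g
```

```text
tool_pos: [0.6548, 0.0846, 0.0494]
contact_force: [-4.0, -2.9, 6.6]
tool_pos: [0.6548, 0.0852, 0.0494]
contact_force: [-2.9, -2.2, 6.1]
tool_pos: [0.6548, 0.0859, 0.0494]
contact_force: [-3.7, -2.1, 6.1]
tool_pos: [0.6548, 0.0866, 0.0494]
contact_force: [-3.0, -1.1, 6.2]
```

Converted, -0.0005 m is -0.008.

```bash
g(){ grep -E "tool_pos|contact"; }
python3 shift.py '[{"jaw": 0,"trans": [0,-0.008,0]}]'|g; python3 shift.py '[{"jaw": 0,"trans": [0,-0.008,0]}]'|g;python3 shift.py '[{"jaw": 0,"trans": [0,-0.008,0]}]'|g
```

```text
tool_pos: [0.6548, 0.0872, 0.0494]
contact_force: [-3.8, -2.4, 6.9]
tool_pos: [0.6547, 0.0873, 0.0494]
contact_force: [-3.0, -4.0, 5.7]
tool_pos: [0.6547, 0.0874, 0.0494]
contact_force: [-3.3, -3.7, 7.0]
```

Converted, 0.0005 m is 0.008.

```bash
g(){ grep -E "tool_pos|contact"; }
python3 shift.py '[{"jaw": 0}]'|g; python3 shift.py '[{"jaw": 0,"trans": [0,0.008,0]}]'|g; python3 shift.py '[{"jaw": 0,"trans": [0,0.008,0]}]'|g;python3 shift.py '[{"jaw": 0,"trans": [0,0.008,0]}]'|g;python3 shift.py '[{"jaw": 0,"trans": [0,0.008,0]}]'|g;python3 shift.py '[{"jaw": 0}]'|g
```

```text
tool_pos: [0.6547, 0.0874, 0.0494]
contact_force: [-4.0, -3.9, 7.2]
tool_pos: [0.6547, 0.0874, 0.0494]
contact_force: [-3.3, -0.6, 6.1]
tool_pos: [0.6547, 0.0873, 0.0494]
contact_force: [-2.1, 1.3, 5.9]
tool_pos: [0.6547, 0.0872, 0.0494]
contact_force: [-3.2, 2.6, 6.1]
tool_pos: [0.6547, 0.0871, 0.0494]
contact_force: [-1.8, 2.9, 6.1]
tool_pos: [0.6547, 0.0871, 0.0494]
contact_force: [-3.3, 2.4, 7.1]
```

The carriage now resists at 0.0872 in both directions, so it is seated. I'll relax the push to about zero and check with a picture.

Converted, -0.0008 m is -0.0128.

```bash
python3 shift.py '[{"jaw": 0,"trans": [0,-0.0128,0]},{"jaw": 0},{"jaw": 0}]'
python3 - <<'E'
from h import *
f=cams.grab_frame("scene")[130:260,150:370,::-1]
cv2.imwrite("pics/s6.png",cv2.resize(f,(792,468),interpolation=cv2.INTER_CUBIC))
print(manip.state()["joint_vel"].round(3))
E
```

```text
time: 18.82
tool_pos: [0.6548, 0.0872, 0.0494]
tool_rot: [0.0, 1.0, 0.017, 0.001]
contact_force: [-2.4, 0.0, 5.7]
gripper_width: 0.268
grasp_force: 61.5
[ 0.001 -0.    -0.001  0.001 -0.     0.002]
```

View pics/s6.png

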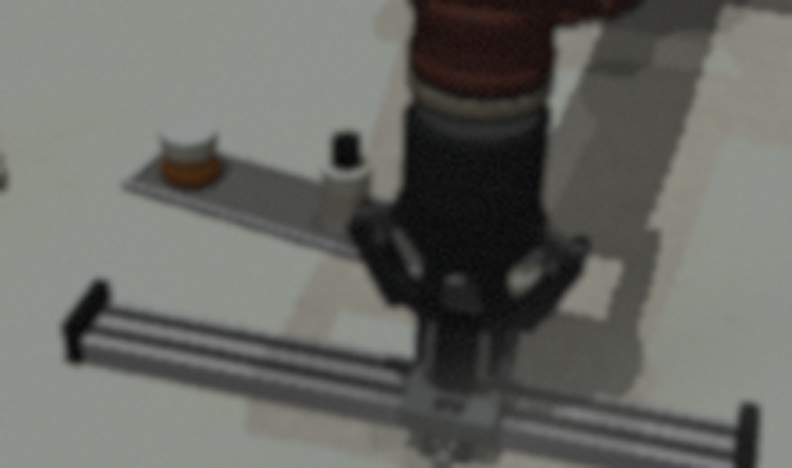

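The bottle is upright at (345,185), jar_a is standing, and the gripped carriage sits centred over the clip at (448,445). Handing in now.

```bash
python3 -c "
from plant import manip, cams, job_done
print(job_done())"
```

```text
the job is handed in; nothing more can be done
None
```

The bottle stands upright between the two jars, and the camera carriage is clicked into the clip's notch with the gripper still holding the block and about zero push along the rail; I handed the job in at about 19 s, but the final picture did not show jar_b, the bowl or the model.

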